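# Right the upturned tool pot and clear the heel offcuts under it

### The arm

A 6-joint arm with a two-finger parallel gripper is mounted at the origin on the work surface. World frame = base frame: x ahead of the robot, y to its left, z up, the work surface at z = 0. Lengths are in m, angles in rad, forces in N, time in s.
With the tool pointing down it reaches from about 0.425 to 0.95 m from the base axis. Payload 3.5 kg.
Tool frame: the origin (TCP) lies between the finger pads; the fingertips stand 19 mm ahead of it and the grasp point (between the pads) is the TCP; z points along the fingers, y is the line along which they close (so a half turn about z gives the same grasp; the last joint's range is limited). The gripper opens to 85 mm and grips with 20 to 120 N. Pads are 22 mm wide; open, the fingers measure 114 mm over their backs; the gripper's body (76 mm by 85 mm) begins 54 mm behind the grasp point. The pads swing forward as they close: fully open they stand 13 mm farther back than shut.
Start: joints at [0.955, 0.286, 1.577, -0, 1.279, -0.15], TCP at [0.303, 0.603, 0.25] pointing down, gripper open.
Joint ranges: [-2.77, 2.77], [-0.9, 2.22], [0.21, 2.48], [-1.53, 4.67], [0.24, 2.81], [-2.84, 2.84]. Speed limits (rad/s): [2.79, 2.79, 3.14, 3.14, 3.14, 3.14].

### API

Orientations are given as a unit quaternion [x, y, z, w].
In Python, from plant import monitor, eyes, ctrl gives the robot as it stands.
- The arm moves only by the shell command python3 -m handwheel 'ROWS' [FORCE]. ROWS is JSON, a list of rows, each a list of 7 numbers: the shift along the tool's x, y, z in units of 40 cm (1.0 is 40 cm), then the turn, a rotation vector about the tool's x, y, z in units of pi rad (1.0 is pi rad), then the opening, from -1 (shut) to 1 (fully open). A call has 1 to 12 rows; each row is the pose to reach, as a shift and turn from the pose commanded when the call began, along the tool's axes at that moment, turning the shorter way round; what a row does not reach only later rows make up. A row lasts 1/8 s, in which the tool goes at most 62.5 mm and 10.7 degrees, less where a joint would pass 70% of its speed; a pose out of reach is approached as far as the arm can. A call with a number of a shift or a turn outside -1 to 1 is refused whole. A call with a gripper value outside its range is refused whole. The fingers move at their own pace and stop on an object; FORCE is the grip in N (left out, the last holds). Time passes only in rows, so rows that repeat a pose let the fingers close. It gives the time, the measured TCP pose, the force, the opening and the grip force at its end, in the units of the state.
- monitor.get_state(): the state, without advancing time (a new reading comes with each control period).
- eyes.read_camera(name): name is "side" or "top"; returns the picture (480x640x3 uint8, red, green, blue); there is no depth.
- eyes.camera_params(name): a dict with "K" (3x3 intrinsics, pixels), "R" (3x3) and "t" (3): a world point X has camera coordinates R X + t. Camera axes: x right, y down, z forward; pixel columns grow to the right and rows downward; lengths in m; the calibration is good to about 2 mm. A picture is of the moment at which its call begins. camera_params takes no time and is no camera call.
- ctrl.sign_off(): hands the job in; it is judged then, once.
The state is a dict: "time": time; "qpos": joint angles; "dq": joint speeds; "joint_efforts": joint torques, N m; "eef_pos": TCP position; "tcp_rot": TCP orientation; "contact_force": force on the tool from outside, world axes, zero at the start; "wrist_torque": the same for the moment, N m; "opening": opening from 0.0 (shut) to 1.0 (fully open); "finger_force": force on a finger pad.
Only numpy, scipy, OpenCV 4.12 (cv2) and the standard library are available. Lean on these libraries where they do the work, as an engineer would, in place of code of your own. Each camera call takes 0.05 s, during which the arm holds its last target. There are 200 camera calls.

### The job

The square wooden tool pot (a box with one open end) on the green cutting mat was set upside down over two leather heel offcuts. Tip it over on the mat and stand it up again on its base, mouth up and empty, still on the mat, without ever picking it up off the mat; then put both offcuts in the grey scrap bin. Do not disturb the shoe last, the tin or the jar.

Things in the scene. Friction and masses are not known exactly. Their poses are not given: they have to be found in the camera images.
- pot: square light-wood tool pot, dark band round its rim, 84 x 84 mm outside, 120 mm tall, walls 5 mm, weighted closed base 10 mm; about 0.4 kg, balance point 88 mm from the mouth. Origin: centre of the open mouth, in the rim plane; z points from mouth to closed base (up at the start: mouth-down); x, y square to its side walls
- pot_base (a point): centre of the outer face of the pot's closed base, 120 mm from the mouth along the pot's z; axes as the pot's
- pot_centre (a point): middle of the pot, 60 mm from the mouth on its axis; it rises to about 77 mm above the table when the pot is tipped over an edge resting on the mat
- offcut_a: stacked brown leather heel offcut, a firm block 30 mm (x) by 22 mm (y) by 20 mm (z), about 18 g; origin: centre of its underside; lies flat under the pot at the start, beside offcut_b
- offcut_b: the second offcut, same shape and size as offcut_a; origin: centre of its underside
- bin: grey open scrap bin, fixed to the table, 150 mm (x) by 130 mm (y) by 70 mm tall, walls 4 mm; origin: centre of its underside; z up
- mat: green rubbery cutting mat, fixed, grippy (friction about 0.9), 620 mm (x) by 920 mm (y), 3 mm thick, its top 3 mm above the table; origin: centre of its underside; the pot, offcuts, bin and other things all stand on it
- last: white plastic shoe last, about 220 mm long (toe towards its +x), 56 mm wide, 115 mm tall; origin: underside, at mid-length; must not be disturbed
- tin: flat round steel polish tin, 80 mm diameter, 28 mm tall; origin: centre of its underside; must not be disturbed
- jar: round brown glass jar with a black cap, 60 mm diameter, 85 mm tall; origin: centre of its underside; must not be disturbed

How it is judged:
By the outcome, as a careful person would: the job done as asked, in the order asked, and still so for the second after the job is handed in, with the robot touching nothing.
It also fails if it takes over 67 s, if anything falls off the work surface, if the arm or the gripper's body presses on something with over 40 N, if the wrist force passes 120 N, or if a joint passes its speed limit or range.

## Working session

There is one attempt and no reset: what is moved stays moved. The work goes in short steps, Python scripts to look and compute and a shell command to move; the robot and the scene stay as the last step left them, time stands still between calls to the robot, and variables do not carry over. Pictures are saved under pics/ and viewed, at most 13 in all, crops included, and the job is handed in when it is done.

```bash
ls; mkdir -p pics; python3 - <<'E'
from plant import monitor, eyes, ctrl
import cv2,numpy as np
s=monitor.get_state(); print(s)
for n in("top","side"):
    im=eyes.read_camera(n); cv2.imwrite(f"pics/{n}0.png",im[:,:,::-1]); p=eyes.camera_params(n); print(n,p)
E
```

```text
pics
{'time': 0.0, 'qpos': array([ 9.54984308e-01,  2.87193862e-01,  1.57821877e+00, -2.78625933e-05,
        1.27862020e+00, -1.50012273e-01]), 'dq': array([-0.00139334,  0.00180315, -0.00074146, -0.00073362,  0.0010172 ,
        0.00274597]), 'joint_efforts': array([-1.50781369e-03, -4.06004190e+01, -2.92617667e+01, -2.91580191e-04,
        6.00867206e-03, -6.51954863e-06]), 'eef_pos': array([0.30278322, 0.60256963, 0.24890573]), 'tcp_rot': array([ 2.30795978e-01,  9.73001402e-01, -1.13671029e-03, -4.43482225e-04]), 'contact_force': array([ 0.11546117,  0.60963923, -0.04334184]), 'wrist_torque': array([0.02129073, 0.01444218, 0.04423831]), 'finger_force': 0.0, 'opening': 1.0026679619450984}
top {'K': array([[581.870075  ,   0.        , 317.07099259],
       [  0.        , 581.870075  , 241.66107949],
       [  0.        ,   0.        ,   1.        ]]), 'R': array([[ 0.00288163, -0.9994043 , -0.034391  ],
       [-0.99957044, -0.00187566, -0.02924745],
       [ 0.02916553,  0.03446051, -0.9989804 ]]), 't': array([0.02968142, 0.57711306, 1.04599425])}
side {'K': array([[505.90471256,   0.        , 318.2768567 ],
       [  0.        , 505.90471256, 236.5045135 ],
       [  0.        ,   0.        ,   1.        ]]), 'R': array([[ 0.9266883 , -0.37573159,  0.00863471],
       [-0.28269207, -0.71199115, -0.64277041],
       [ 0.24765699,  0.59320686, -0.76601021]]), 't': array([-0.56507359,  0.24232925,  0.87679389])}
```

View pics/top0.png

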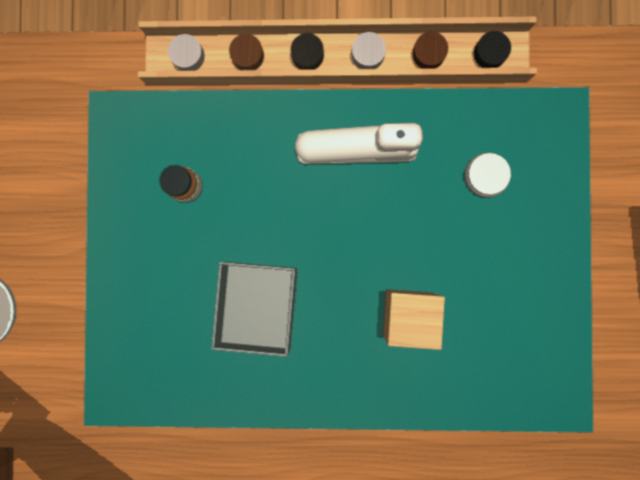

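View pics/side0.png

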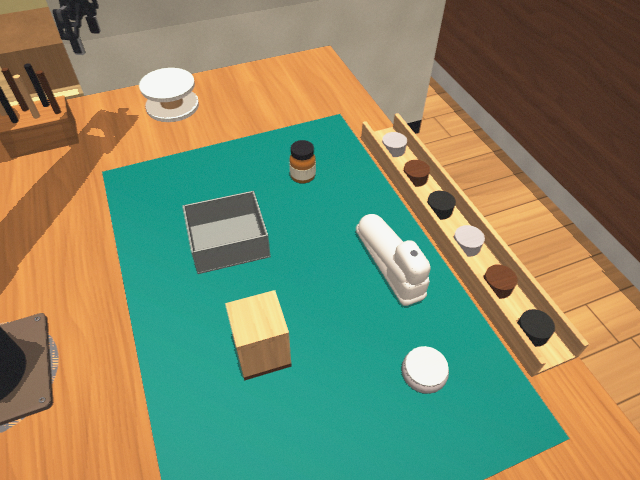

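The top view shows the pot's base face at about (415,320), the bin at (255,308), the last at (360,143), the tin at (488,175) and the jar at (180,183). The side view shows free mat on the pot's -y side, so I'll tip the pot twice towards -y.

```bash
cat > h.py <<'E'
from plant import monitor, eyes, ctrl
import cv2,numpy as np
from scipy.spatial.transform import Rotation as R
def ray(n,uv,z):
    p=eyes.camera_params(n); d=p["R"].T@np.linalg.solve(p["K"],[uv[0],uv[1],1.]); c=-p["R"].T@p["t"]
    return c+d*(z-c[2])/d[2]
def delta(pos,yaxis_deg,rx=0):
    """row numbers to reach tool-down pose with tool y at heading yaxis_deg (mod 180)"""
    s=monitor.get_state(); r=R.from_quat(s["tcp_rot"]); best=None
    for a in (yaxis_deg,yaxis_deg+180):
        a=np.radians(a); y=np.array([np.cos(a),np.sin(a),0]); z=np.array([0,0,-1.]); 
        t=R.from_matrix(np.c_[np.cross(y,z),y,z]); v=(r.inv()*t).as_rotvec()/np.pi
        if best is None or np.linalg.norm(v)<np.linalg.norm(best): best=v
    return np.round(np.r_[r.inv().apply(np.array(pos)-s["eef_pos"])/.4,best],4)
def blobs(im,lo,hi,amin):
    m=cv2.inRange(cv2.cvtColor(im,cv2.COLOR_RGB2HSV),lo,hi)
    return [c for c in cv2.findContours(m,cv2.RETR_EXTERNAL,cv2.CHAIN_APPROX_NONE)[0] if cv2.contourArea(c)>amin]
E
python3 - <<'E'
from h import *
im=cv2.imread("pics/top0.png")[:,:,::-1].copy()
hsv=cv2.cvtColor(im,cv2.COLOR_RGB2HSV); print(hsv[320,415],hsv[320,384],hsv[310,255],hsv[350,340])
for nm,cs,z in(("pot",blobs(im[250:400,370:470],(8,40,140),(30,255,255),800),.123),):
    for c in cs:
        r=cv2.minAreaRect(c); P=[ray("top",q+[370,250],z) for q in cv2.boxPoints(r)]
        print(nm,r,np.round(P,4).tolist(),"centre",np.mean(P,0), [np.degrees(np.arctan2(*(P[i+1]-P[i])[[1,0]])) for i in (0,1)],[np.linalg.norm(P[i+1]-P[i]) for i in (0,1)])
print("bin rim corners",[np.round(ray("top",q,.073),3) for q in((220,263),(297,267),(289,355),(213,349))])
print("last",ray("top",(300,160),.03),ray("top",(421,150),.1),"tin",ray("top",(488,175),.031),"jar",ray("top",(175,180),.088))
print([ray("top",q,.003) for q in((592,431),(589,88))])
E
```

```text
[ 19 116 229] [19 92 75] [ 34  22 163] [ 84 179 121]
pot ((45.81709289550781, 70.58496856689453), (53.662620544433594, 53.53385925292969), 3.6913859844207764) [[0.4074, -0.0859, 0.123], [0.4928, -0.0915, 0.123], [0.4877, -0.1769, 0.123], [0.4026, -0.1711, 0.123]] centre [ 0.4476443  -0.13137454  0.123     ] [np.float64(-3.730273235467357), np.float64(-93.42057537126556)] [np.float64(0.08560168705239365), np.float64(0.08553212653883058)]
bin rim corners [array([0.538, 0.195, 0.073]), array([0.532, 0.063, 0.073]), array([0.383, 0.076, 0.073]), array([0.392, 0.206, 0.073])]
last [0.72227507 0.06125575 0.03      ] [ 0.72636428 -0.1436341   0.1       ] tin [ 0.69454894 -0.2709247   0.031     ] jar [0.67893719 0.26980552 0.088     ]
[array([ 0.2414526 , -0.45866637,  0.003     ]), array([ 0.85610023, -0.45992114,  0.003     ])]
```

```bash
python3 -c "
from h import *
print(delta((.4529,-.0466,.22),-3.6)); print(delta((.4529,-.0466,.115),-3.6))"
```

```text
[-1.0642e+00 -1.2815e+00  7.5000e-02 -7.0000e-04  3.0000e-04  3.7170e-01]
[-1.0643e+00 -1.2809e+00  3.3750e-01 -7.0000e-04  3.0000e-04  3.7170e-01]
```

```bash
r='[-0.8,-0.96,0.07,0,0,0.28,0]'; python3 -m handwheel '[[-0.8,-0.96,0.07,0,0,0.28,0],[-0.8,-0.96,0.07,0,0,0.28,0],[-0.8,-0.96,0.07,0,0,0.28,0],[-0.8,-0.96,0.07,0,0,0.28,0],[-0.8,-0.96,0.07,0,0,0.28,0],[-0.8,-0.96,0.07,0,0,0.28,0],[-0.8,-0.96,0.07,0,0,0.28,0],[-0.8,-0.96,0.07,0,0,0.28,0],[-0.8,-0.96,0.07,0,0,0.28,0],[-0.8,-0.96,0.07,0,0,0.28,0]]'
python3 -c "
from h import *
print(delta((.4529,-.0466,.22),-3.6)); print(delta((.4529,-.0466,.115),-3.6))"
```

```text
time: 1.35
eef_pos: [0.4164, 0.1162, 0.222]
tcp_rot: [0.624, 0.782, -0.0, -0.0]
contact_force: [0.4, -0.0, -0.2]
opening: 0.501
finger_force: 0.0
[-4.17e-01 -1.40e-03  4.80e-03 -2.00e-04 -2.00e-04  9.13e-02]
[-4.172e-01 -1.200e-03  2.673e-01 -2.000e-04 -2.000e-04  9.130e-02]
```

```bash
python3 -m handwheel '[[-0.41,0,0,0,0,0.0913,0],[-0.41,0,0,0,0,0.0913,0],[-0.417,0,0,0,0,0.0913,0],[-0.417,-0.001,0.267,0,0,0.0913,0],[-0.417,-0.001,0.267,0,0,0.0913,0],[-0.417,-0.001,0.267,0,0,0.0913,0],[-0.417,-0.001,0.267,0,0,0.0913,0]]'
python3 -c "
from h import *
print(delta((.4529,-.0466,.115),-3.6),monitor.get_state()['eef_pos'])
im=eyes.read_camera('side'); cv2.imwrite('pics/s1.png',im[100:480,100:600,::-1])"
```

```text
time: 2.22
eef_pos: [0.4548, -0.0456, 0.1172]
tcp_rot: [0.728, 0.686, 0.001, 0.001]
contact_force: [-0.1, 0.1, 0.2]
opening: 0.501
finger_force: 0.0
[-0.0027 -0.0046  0.0055  0.0008  0.0002  0.0012] [ 0.45480415 -0.04562932  0.11721063]
```

View pics/s1.png

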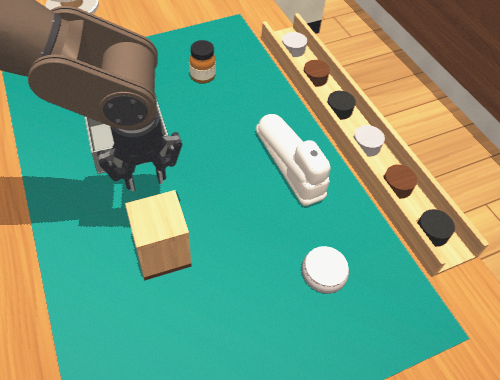

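The gripper hangs behind the pot's +y face, at about (140,165) in the crop, ready to push.

```bash
python3 -m handwheel '[[-0.07,0,0.005,0,0,0,0],[-0.08,0,0.005,0,0,0,0],[-0.09,0,0.005,0,0,0,0],[-0.1,0,0.005,0,0,0,0],[-0.11,0,0.005,0,0,0,0],[-0.12,0,0.005,0,0,0,0],[-0.13,0,0.005,0,0,0,0],[-0.14,0,0.005,0,0,0,0],[-0.145,0,0.005,0,0,0,0],[-0.15,0,0.005,0,0,0,0],[-0.15,0,0.005,0,0,0,0]]'
python3 -c "
from h import *
im=eyes.read_camera('side'); cv2.imwrite('pics/s2.png',im[150:480,100:500,::-1])"
```

```text
time: 3.65
eef_pos: [0.4496, -0.1066, 0.1133]
tcp_rot: [0.728, 0.685, -0.0, 0.0]
contact_force: [0.4, 1.3, 1.1]
opening: 0.5
finger_force: 0.5
```

View pics/s2.png

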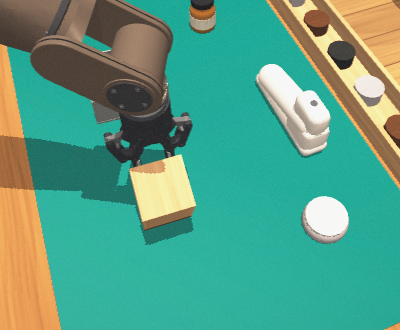

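The pot is tilting away over its far edge, with its base face at about (165,190) in the crop. I'll keep pushing until it passes balance.

```bash
python3 -m handwheel '[[-0.01,0,0,0,0,0,0],[-0.02,0,0,0,0,0,0],[-0.03,0,0,0,0,0,0],[-0.035,0,0,0,0,0,0],[-0.04,0,0,0,0,0,0],[-0.045,0,0,0,0,0,0],[-0.05,0,0,0,0,0,0],[-0.05,0,0,0,0,0,0],[-0.05,0,0,0,0,0,0],[-0.05,0,0,0,0,0,0]]'
python3 -c "
from h import *
im=eyes.read_camera('side'); cv2.imwrite('pics/s3.png',im[150:480,100:500,::-1])
im=eyes.read_camera('top'); cv2.imwrite('pics/t3.png',im[:,:,::-1])"
```

```text
time: 4.95
eef_pos: [0.4485, -0.1262, 0.1135]
tcp_rot: [0.728, 0.685, 0.0, -0.0]
contact_force: [-0.4, -0.5, -0.4]
opening: 0.497
finger_force: 0.0
```

View pics/s3.png

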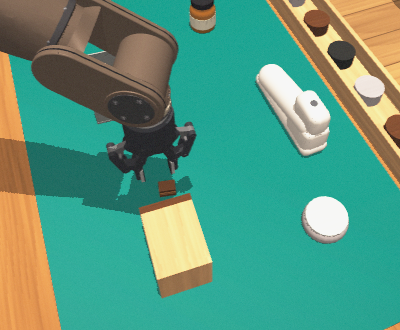

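The pot lies on its side with its mouth facing the gripper, its dark rim at about (165,205) in the crop. One offcut shows at (167,187).

```bash
python3 - <<'E'
from h import *
im=cv2.imread("pics/t3.png")[:,:,::-1].copy()
for c in blobs(im[250:400,400:540],(8,40,140),(30,255,255),800):
    r=cv2.minAreaRect(c); P=np.array([ray("top",q+[400,250],.087) for q in cv2.boxPoints(r)])
    print(r,np.round(P,4).tolist(),P.mean(0),[np.degrees(np.arctan2(*(P[i+1]-P[i])[[1,0]])) for i in (0,1)],[np.linalg.norm(P[i+1]-P[i]) for i in (0,1)])
im=cv2.imread("pics/s3.png")[:,:,::-1].copy(); 
for c in blobs(im[170:310,120:230],(8,40,190),(30,255,255),800):
    r=cv2.minAreaRect(c); P=np.array([ray("side",q+[220,320],.087) for q in cv2.boxPoints(r)]); print(r,np.round(P,4).tolist(),P.mean(0))
E
```

```text
((77.94556427001953, 72.78935241699219), (67.28844451904297, 51.53276443481445), 3.9451863765716553) [[0.4018, -0.1804, 0.087], [0.4869, -0.1865, 0.087], [0.4798, -0.2968, 0.087], [0.3951, -0.2904, 0.087]] [ 0.44089447 -0.23851887  0.087     ] [np.float64(-4.1281215922198555), np.float64(-93.67923353933627)] [np.float64(0.085287426353646), np.float64(0.11050658699469934)]
((53.944122314453125, 68.63787841796875), (67.77449035644531, 57.56451416015625), 72.25532531738281) [[0.3954, -0.1811, 0.087], [0.4864, -0.1846, 0.087], [0.4785, -0.2955, 0.087], [0.395, -0.2898, 0.087]] [ 0.43884359 -0.23774427  0.087     ]
```

View pics/t3.png

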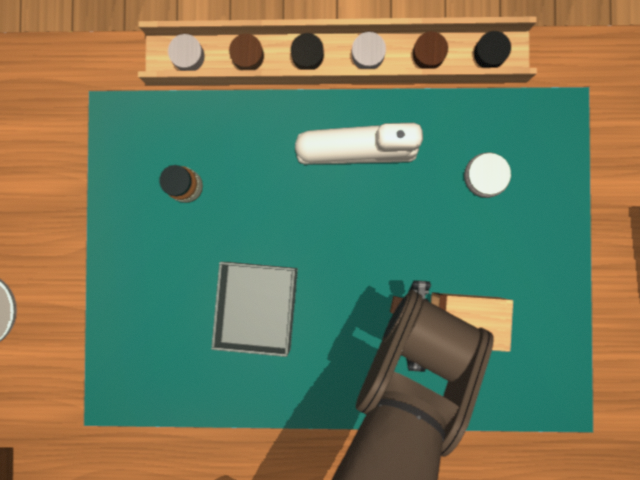

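The top view agrees with the side view. The pot runs in y from -0.173 at the rim to about -0.294 at the base, and its heading is still about -93.7°. Next I'll push on the upper rim along the pivot arc.

```bash
python3 -m handwheel '[[0,0,0.074,0,0,0,-0.4],[-0.02,0,0.074,0,0,0,-0.4],[-0.06,0,0.074,0,0,0,-0.4],[-0.09,0,0.074,0,0,0,-0.4],[-0.103,0,0.057,0,0,0,-0.4],[-0.116,0,0.041,0,0,0,-0.4],[-0.129,0,0.025,0,0,0,-0.4],[-0.145,0,0.01,0,0,0,-0.4],[-0.16,0,-0.003,0,0,0,-0.4],[-0.176,0,-0.017,0,0,0,-0.4],[-0.19,0,-0.026,0,0,0,-0.4],[-0.19,0,-0.026,0,0,0,-0.4]]'
python3 -c "
from h import *
im=eyes.read_camera('side'); cv2.imwrite('pics/s4.png',im[150:480,100:500,::-1])"
```

```text
time: 6.55
eef_pos: [0.444, -0.2028, 0.1242]
tcp_rot: [0.729, 0.685, -0.0, 0.0]
contact_force: [0.1, -0.0, -0.0]
opening: 0.299
finger_force: 0.4
```

View pics/s4.png

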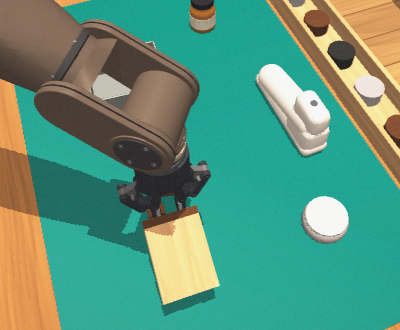

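The rim, at about (170,215) in the crop, is up and the pot is tilting about its base edge. I'll carry on along the arc.

```bash
python3 -m handwheel '[[-0.013,0,-0.008,0,0,0,-0.4],[-0.026,0,-0.016,0,0,0,-0.4],[-0.039,0,-0.0235,0,0,0,-0.4],[-0.052,0,-0.03,0,0,0,-0.4],[-0.065,0,-0.036,0,0,0,-0.4],[-0.079,0,-0.041,0,0,0,-0.4],[-0.09,0,-0.046,0,0,0,-0.4],[-0.1,0,-0.05,0,0,0,-0.4],[-0.1,0,-0.05,0,0,0,-0.4]]'
python3 -c "
from h import *
im=eyes.read_camera('side'); cv2.imwrite('pics/s5.png',im[150:480,100:500,::-1])"
```

```text
time: 7.72
eef_pos: [0.4415, -0.2424, 0.1441]
tcp_rot: [0.729, 0.685, 0.0, 0.0]
contact_force: [0.3, 0.6, -1.1]
opening: 0.303
finger_force: 0.0
```

View pics/s5.png

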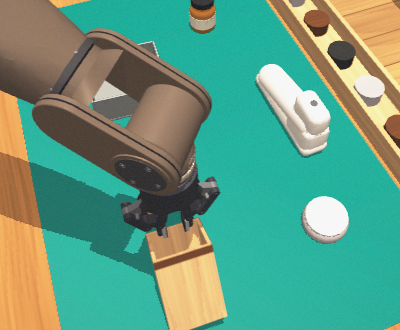

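The pot has tilted further, with the mouth open at about (180,235) in the crop, and it is near balance. The fingertips are now above the lower wall's sweep.

```bash
python3 -m handwheel '[[-0.01,0,-0.004,0,0,0,-0.4],[-0.02,0,-0.007,0,0,0,-0.4],[-0.03,0,-0.008,0,0,0,-0.4],[-0.04,0,-0.01,0,0,0,-0.4],[-0.05,0,-0.01,0,0,0,-0.4],[-0.06,0,-0.01,0,0,0,-0.4],[-0.07,0,-0.01,0,0,0,-0.4],[-0.07,0,-0.01,0,0,0,-0.4],[-0.07,0,-0.01,0,0,0,-0.4]]'
python3 -c "
from h import *
im=eyes.read_camera('side'); cv2.imwrite('pics/s6.png',im[150:480,100:500,::-1])"
```

```text
time: 8.9
eef_pos: [0.4397, -0.2699, 0.1478]
tcp_rot: [0.729, 0.685, 0.0, -0.0]
contact_force: [-0.1, -0.0, -0.7]
opening: 0.299
finger_force: 0.0
```

View pics/s6.png

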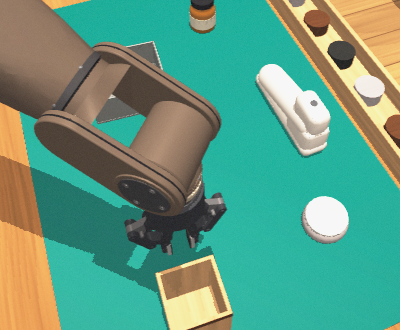

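The pot now stands mouth up and empty, with its mouth at about (195,285) in the crop. I'll raise the gripper, move it over the bin and look at the offcuts.

```bash
python3 -m handwheel '[[0,0,-0.18,0,0,0,1],[0.0,0,-0.18,0,0,0,1],[0.5,0,-0.18,0,0,0,1],[1,0,-0.18,0,0,0,1],[1,0,-0.18,0,0,0,1],[1,0,-0.18,0,0,0,1],[1,0,-0.18,0,0,0,1],[1,0,-0.18,0,0,0,1],[1,0,-0.18,0,0,0,1],[1,0,-0.18,0,0,0,1]]'
python3 - <<'E'
from h import *
im=eyes.read_camera('top'); cv2.imwrite('pics/t7.png',cv2.resize(im[250:400,350:580,::-1],None,fx=3,fy=3))
hsv=cv2.cvtColor(im,cv2.COLOR_RGB2HSV); m=cv2.inRange(hsv,(40,80,0),(100,255,255))
sub=~m[250:400,370:460]
for c in cv2.findContours(sub,cv2.RETR_EXTERNAL,cv2.CHAIN_APPROX_NONE)[0]:
    if cv2.contourArea(c)>40:
        r=cv2.minAreaRect(c); P=np.array([ray("top",q+[370,250],.023) for q in cv2.boxPoints(r)])
        print(cv2.contourArea(c),np.round(P.mean(0),4),[round(np.linalg.norm(P[i+1]-P[i]),4) for i in (0,1)],[np.degrees(np.arctan2(*(P[i+1]-P[i])[[1,0]])) for i in (0,1)])
for c in blobs(im[250:400,440:560],(8,40,90),(30,255,255),600):
    r=cv2.minAreaRect(c); print("pot",np.round([ray("top",q+[440,250],.123) for q in cv2.boxPoints(r)],3).tolist())
E
```

```text
time: 10.2
eef_pos: [0.4637, 0.1309, 0.2193]
tcp_rot: [0.727, 0.686, -0.0, -0.0]
contact_force: [0.7, -0.6, 0.3]
opening: 1.001
finger_force: 0.0
214.0 [ 0.4311 -0.1496  0.023 ] [np.float64(0.0229), np.float64(0.0317)] [np.float64(-89.64483174940631), np.float64(179.85598080174765)]
209.5 [ 0.4639 -0.1125  0.023 ] [np.float64(0.0315), np.float64(0.0237)] [np.float64(-12.545289246577072), np.float64(-102.27596084861322)]
pot [[0.395, -0.261, 0.123], [0.485, -0.267, 0.123], [0.48, -0.363, 0.123], [0.391, -0.357, 0.123]]
```

View pics/t7.png

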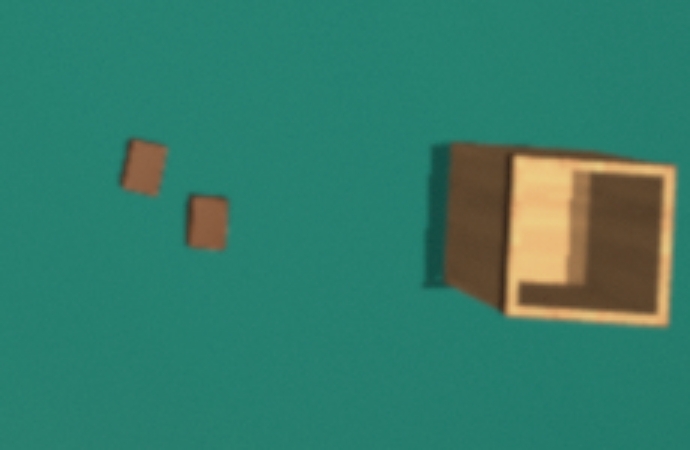

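Both offcuts are clear of the pot, which stands upright at the right of the crop with its mouth at about (590,240). Offcut 1 is at (0.464,-0.1125), heading -12.5°, and offcut 2 is at (0.431,-0.150), heading 0°. I'll grasp the first along its long axis.

```bash
python3 -c "
from h import *
print(delta((.4639,-.1125,.10),-12.5)); print(delta((.4639,-.1125,.026),-12.5))"
```

```text
[-6.044e-01  3.640e-02  2.986e-01 -3.000e-04  2.000e-04  5.060e-02]
[-6.043e-01  3.660e-02  4.836e-01 -3.000e-04  2.000e-04  5.060e-02]
```

```bash
python3 -m handwheel '[[-0.604,0.0365,0.05,0,0,0.05,0.2],[-0.604,0.0365,0.05,0,0,0.05,0.2],[-0.604,0.0365,0.15,0,0,0.05,0.2],[-0.604,0.0365,0.3,0,0,0.05,0.2],[-0.604,0.0365,0.4,0,0,0.05,0.2],[-0.604,0.0365,0.45,0,0,0.05,0.2],[-0.604,0.0365,0.48,0,0,0.05,0.2],[-0.604,0.0365,0.484,0,0,0.05,0.2],[-0.604,0.0365,0.484,0,0,0.05,0.2]]' 30
python3 -c "
from h import *
print(delta((.4639,-.1125,.024),-12.5))"
```

```text
time: 11.38
eef_pos: [0.4652, -0.1132, 0.0279]
tcp_rot: [0.78, 0.626, 0.001, 0.001]
contact_force: [0.7, 0.5, 0.7]
opening: 0.597
finger_force: 0.0
[ 0.0011 -0.0036  0.0098  0.001   0.0002 -0.    ]
```

```bash
python3 -m handwheel '[[0,0,0.006,0,0,0,0.2],[0,0,0.006,0,0,0,-1],[0,0,0.006,0,0,0,-1],[0,0,0.006,0,0,0,-1],[0,0,0.006,0,0,0,-1],[0,0,0.006,0,0,0,-1],[0,0,-0.1,0,0,0,-1],[0,0,-0.2,0,0,0,-1],[0,0,-0.3,0,0,0,-1],[0,0,-0.3,0,0,0,-1]]' 30
python3 -c "
from h import *
print(delta((.461,.135,.13),-12.5)); print(delta((.461,.135,.065),-12.5))"
```

```text
time: 12.62
eef_pos: [0.466, -0.1137, 0.1497]
tcp_rot: [0.78, 0.626, 0.002, 0.003]
contact_force: [-0.3, 0.0, 0.3]
opening: 0.343
finger_force: 30.4
[ 6.044e-01 -1.474e-01  4.710e-02  2.300e-03  6.000e-04 -1.000e-04]
[ 6.047e-01 -1.486e-01  2.096e-01  2.300e-03  6.000e-04 -1.000e-04]
```

The grasp holds: opening 29 mm, grip 30 N. Now to the bin.

```bash
python3 -m handwheel '[[0.3,-0.074,0,0,0,0,-1],[0.6,-0.147,0,0,0,0,-1],[0.604,-0.147,0,0,0,0,-1],[0.604,-0.147,0,0,0,0,-1],[0.604,-0.147,0.05,0,0,0,-1],[0.604,-0.147,0.21,0,0,0,-1],[0.604,-0.147,0.21,0,0,0,-1],[0.604,-0.147,0.21,0,0,0,0],[0.604,-0.147,0.21,0,0,0,0],[0.604,-0.147,0.0,0,0,0,0],[0.604,-0.147,-0.02,0,0,0,0]]' 30
python3 - <<'E'
from h import *
im=eyes.read_camera('top')
sub=~cv2.inRange(cv2.cvtColor(im,cv2.COLOR_RGB2HSV),(40,80,0),(100,255,255))[250:400,370:460]
for c in cv2.findContours(sub,cv2.RETR_EXTERNAL,cv2.CHAIN_APPROX_NONE)[0]:
    if cv2.contourArea(c)>40:
        r=cv2.minAreaRect(c); P=np.array([ray("top",q+[370,250],.023) for q in cv2.boxPoints(r)]); print(P.mean(0))
print(delta((.4318,-.149,.14),-1)); print(delta((.4318,-.149,.022),-1))
E
```

```text
time: 14.0
eef_pos: [0.4615, 0.1358, 0.1598]
tcp_rot: [0.78, 0.626, 0.004, 0.002]
contact_force: [0.8, -0.3, 0.9]
opening: 0.501
finger_force: 0.0
[ 0.43109885 -0.14957315  0.023     ]
[-0.7131  0.0765  0.0566  0.0046 -0.0009 -0.0641]
[-0.7144  0.0723  0.3515  0.0046 -0.0009 -0.0641]
```

```bash
python3 -m handwheel '[[-0.714,0.076,0.0,0,0,-0.064,0.2],[-0.714,0.076,0.0,0,0,-0.064,0.2],[-0.714,0.076,0.0,0,0,-0.064,0.2],[-0.714,0.076,0.0,0,0,-0.064,0.2],[-0.714,0.075,0.05,0,0,-0.064,0.2],[-0.714,0.073,0.2,0,0,-0.064,0.2],[-0.714,0.073,0.3,0,0,-0.064,0.2],[-0.714,0.072,0.345,0,0,-0.064,0.2],[-0.714,0.072,0.35,0,0,-0.064,0.2],[-0.714,0.072,0.35,0,0,-0.064,0.2]]' 30
python3 -c "
from h import *
print(delta((.4318,-.149,.023),-1))"
```

```text
time: 15.3
eef_pos: [0.4246, -0.1494, 0.0186]
tcp_rot: [0.713, 0.702, -0.001, -0.003]
contact_force: [-17.2, 6.0, 32.6]
opening: 0.6
finger_force: 16.0
[ 0.0013  0.0179 -0.0111 -0.0019 -0.0006  0.0005]
```

The fingertips are pressing on the mat and x is 7 mm off, so I'll back up and correct.

```bash
python3 -m handwheel '[[0,0,-0.04,0,0,0,0.2],[0,0,-0.05,0,0,0,0.2],[0,0.018,-0.05,0,0,0,0.2],[0,0.018,-0.05,0,0,0,0.2]]' 30
python3 - <<'E'
from h import *
im=eyes.read_camera('side'); cv2.imwrite('pics/s8.png',cv2.resize(im[220:440,150:400,::-1],None,fx=2.5,fy=2.5))
s=monitor.get_state(); print(delta((.4318,-.149,.027),-1),s['eef_pos'],s['contact_force'],s['qpos'])
E
```

```text
time: 15.8
eef_pos: [0.4329, -0.1495, 0.0342]
tcp_rot: [0.713, 0.701, 0.0, 0.0]
contact_force: [-0.0, 0.2, -0.2]
opening: 0.6
finger_force: 0.0
[ 0.0006 -0.0016  0.0173 -0.0002 -0.0001  0.    ] [ 0.43245546 -0.14927086  0.03391621] [-0.84522659 -0.51372136  0.09290728] [-5.54743703e-01  1.18760502e-01  2.22870721e+00 -1.35014703e-06
  7.94807874e-01 -5.37441822e-01]
```

View pics/s8.png

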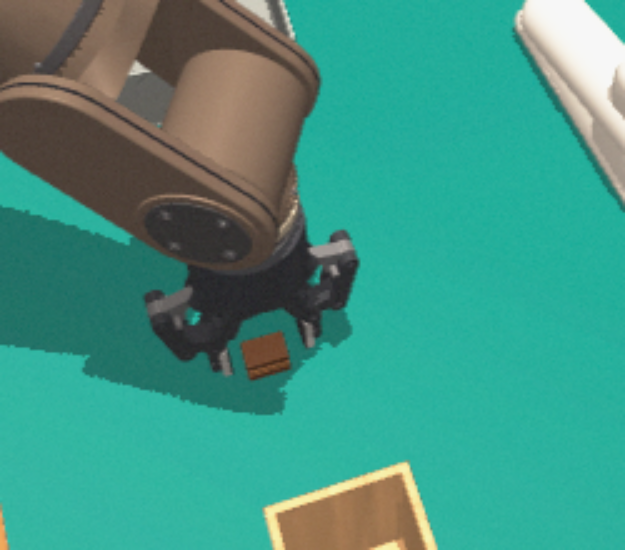

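The fingers straddle the offcut, at about (265,355) in the crop, with room on both sides. I'll descend 6 mm, close and lift.

```bash
python3 -m handwheel '[[0,0,0.015,0,0,0,0.2],[0,0,0.015,0,0,0,-1],[0,0,0.015,0,0,0,-1],[0,0,0.015,0,0,0,-1],[0,0,0.015,0,0,0,-1],[0,0,0.015,0,0,0,-1],[0,0,-0.1,0,0,0,-1],[0,0,-0.2,0,0,0,-1],[0,0,-0.3,0,0,0,-1],[0,0,-0.3,0,0,0,-1]]' 30
python3 -c "
from h import *
print(delta((.461,.125,.15),-1)); print(delta((.461,.125,.075),-1))"
```

```text
time: 17.1
eef_pos: [0.4346, -0.1506, 0.1582]
tcp_rot: [0.713, 0.701, 0.001, 0.004]
contact_force: [-0.5, 0.3, 0.5]
opening: 0.344
finger_force: 29.7
[0.6902 0.054  0.0179 0.0023 0.0014 0.    ]
[0.691  0.0526 0.2054 0.0023 0.0014 0.    ]
```

```bash
python3 -m handwheel '[[0.35,0.027,0,0,0,0,-1],[0.69,0.054,0,0,0,0,-1],[0.69,0.054,0,0,0,0,-1],[0.69,0.054,0,0,0,0,-1],[0.69,0.054,0,0,0,0,-1],[0.69,0.054,0.2,0,0,0,-1],[0.69,0.054,0.2,0,0,0,-1],[0.69,0.054,0.2,0,0,0,0],[0.69,0.054,0.2,0,0,0,0],[0.69,0.054,0.0,0,0,0,0],[0.69,0.054,-0.2,0,0,0,0],[0.69,0.054,-0.2,0,0,0,0]]' 30
python3 -m handwheel '[[0.3,0,0,0,0,0,0],[0.6,0,0,0,0,0,0],[0.6,0,0,0,0,0,0],[0.6,0,0,0,0,0,0],[0.6,0,0,0,0,0,0],[0.6,0,0,0,0,0,0]]'
python3 -c "
from h import *
im=eyes.read_camera('top'); cv2.imwrite('pics/t9.png',im[:,:,::-1])"
```

```text
time: 18.6
eef_pos: [0.4607, 0.1262, 0.2402]
tcp_rot: [0.713, 0.701, 0.003, 0.003]
contact_force: [0.0, 1.1, 0.9]
opening: 0.496
finger_force: 0.0
time: 19.35
eef_pos: [0.4632, 0.366, 0.2353]
tcp_rot: [0.713, 0.701, 0.001, 0.0]
contact_force: [0.1, -0.1, 0.1]
opening: 0.498
finger_force: 0.0
```

View pics/t9.png

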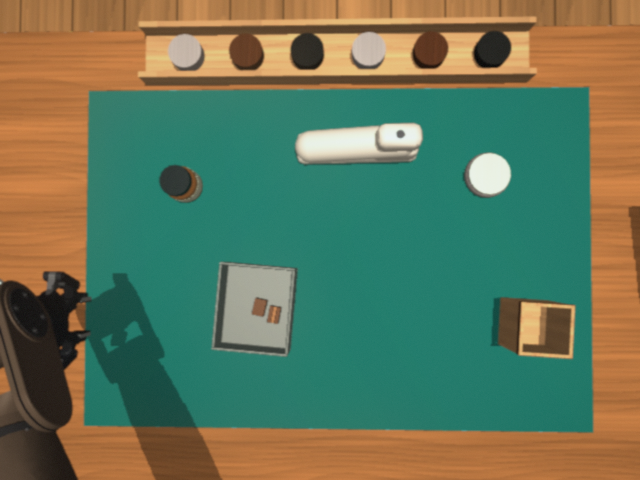

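Both offcuts lie in the bin, at (260,307) and (274,314). The pot stands mouth up and empty at (545,330) on the mat, and the last, tin and jar haven't moved.

```bash
python3 -c "
from plant import ctrl
print(ctrl.sign_off())"
```

```text
the job is handed in; nothing more can be done
None
```

I tipped the pot over and stood it mouth up and empty on the mat without lifting it, put both offcuts in the bin, left the last, tin and jar in place, and handed the job in at about 19 s; on one descent the fingertips pressed the mat with a measured 33 N up (about 37 N in all), before I backed off.

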